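# Clear the tray, then hold the tile flush behind a spacer block

## Task

The small stone tile on the wooden plinth tray is to be glued against the tray's back rail. Pick up the loose wooden block and use it (not the fingers) to scrape the three stone chips off the tray, then lower it upright onto the tray behind the tile, in the one recess of the front lips where the gap is wide enough for it, and push the tile with it until the tile's front edge sits flush along the back rail. Finish while still gripping the block and pressing the tile firmly against the rail; keep fingers off chips and tile, and leave the jar, carton and tape roll where they are.

Things in the scene. Friction and masses are not known exactly. Their poses are not given: they have to be found in the camera images.
- tray: Fixed plywood plinth tray, a board 213 (x) x 180 (y) x 24 mm. Origin: centre of its underside, on the table; x points away from the robot towards the back rail, z up. Its top (the bed) is 24 mm above the table. The left and right ends (y = -90 and +90 mm) are open, without walls, so chips can be pushed off there; it drops 24 mm to the table.
- backrail: Wooden rail fixed along the far edge of the tray, 15 (x) x 180 (y) mm, standing 30 mm above the bed. Origin: centre of its underside, on the bed, 99 mm from the tray's origin along x; its axes are parallel to the tray's; its face towards the tile is at x = -7.5 mm in this frame.
- tile: Loose stone tile, 80 (x) x 150 (y) x 16 mm, about 0.4 kg, flat on the bed, 63 to 69 mm from the back rail; the chips lie between. Origin: centre of its underside; flush, it is at x = -47.5 mm in the back rail's frame. Slides with 2 to 5 N; pushed off its middle it swings round. Pushed some 20 mm on, it leaves room to slide the block sideways, clear of the lips, to its middle.
- lip_wide: Fixed wooden front lip, 42 (x) x 90 (y) mm, 12 mm high, on the near edge of the bed, one of a pair side by side that may be swapped. Origin: centre of its underside, on the bed; axes parallel to the tray's. It has a recess open towards the tile, 72 mm long in y (centred), its back face at x = -9 mm; a 9 mm cheek at each end reaches x = +21 mm. At the start the gap from the recess's back face to the tile is about 40 mm (35 to 45): the block fits in.
- lip_narrow: The other front lip, same outside size, origin and axes, but its recess is shallow: back face at x = +15 mm, gap to the tile about 16 mm: the block does not fit.
- block: Loose hardwood scraper and spacer block with a metal-shod foot, standing upright on the table beside the tray: 50 (x) x 24 (y) x 80 mm high, about 80 g. Origin: centre of its underside, z up. Grip it across the 24 mm, high up, so that the fingers stay more than 16 mm above its foot (the height of the tile).
- chip0: Loose angular stone chip, about 22 x 16 x 10 mm, 10 g, lying on the bed strip between tile and back rail. Origin: centre of its underside.
- chip1: A second such chip, same size.
- chip2: A third such chip, same size.
- jar: Bystander: clear glass jar with a metal lid, 64 mm across, 90 mm high, on the table beside the tray, on the side opposite the block. Origin: centre of its underside.
- carton: Bystander: plain flat cardboard carton 70 x 90 x 45 mm on the table, left or right beyond the block or jar. Origin: centre of its underside.
- tape: Bystander: bare roll of brown packing tape lying flat, 84 mm across, 24 mm high, on the other side from the carton. Origin: centre of its underside.
Mind the look-alikes: they are no part of the job. There is more than one size of the tile; the job needs the larger. Leave any turquoise look-alike of the block alone.

How it is judged:
By the outcome, as a careful person would: the job done as asked, in the order asked, and still so for the second after the job is handed in, while the arm keeps its last pose, push and grip.
It also fails if it takes over 64 s, if anything falls off the work surface, if the arm or the gripper's body presses on something with over 40 N, if the wrist force passes 120 N, or if a joint passes its speed limit or range.

## Robot

A 6-joint arm with a two-finger parallel gripper is mounted at the origin on the work surface. World frame = base frame: x ahead of the robot, y to its left, z up, the work surface at z = 0. Lengths are in mm, angles in rad, forces in N, time in s.
With the tool pointing down it reaches from about 275 to 750 mm from the base axis. Payload 10.2 kg.
Tool frame: the origin (TCP) lies at the very end of the fingers, on their centre line; the grasp point (between the pads) lies 19 mm behind it; z points along the fingers, y is the line along which they close (so a half turn about z gives the same grasp; the last joint's range is limited). The gripper opens to 85 mm and grips with 20 to 120 N. Pads are 22 mm wide; open, the fingers measure 114 mm over their backs; the gripper's body (76 mm by 85 mm) begins 54 mm behind the grasp point. The pads swing forward as they close: fully open they stand 13 mm farther back than shut.
Start: joints at [1.071, 0.313, 1.498, -0, 1.331, -0.223], TCP at [143.484, 505.018, 231.294] pointing down, gripper open.
Joint ranges: [-2.94, 2.94], [-0.97, 2.17], [0.19, 2.56], [-1.23, 4.37], [0.02, 3.11], [-2.88, 2.88]. Speed limits (rad/s): [2.39, 2.39, 3.01, 3.14, 3.14, 3.14].

## Interface

Orientations are given as a unit quaternion [w, x, y, z].
In Python, from rig import ctrl, optics gives the robot as it stands. The module is installed in compiled form; this text tells all that it offers.
- The arm moves only by the shell command python3 -m handwheel 'ROWS' [FORCE]. ROWS is JSON, a list that holds one entry, the list of rows, each a list of 5 numbers: the gripper command: -1 is fully open, 1 is shut, values between are in proportion, then the shift along the world's x, y, z in units of 50 mm (1.0 is 50 mm), then the turn about the world's z in units of 8 degrees (1.0 is 8 degrees). In form: [[[gripper, tx, ty, tz, twist], ...]]. A call has 1 to 10 rows; each row shifts and turns the commanded pose from where the row before left it; what a row does not reach is not made up. A row lasts 1/10 s, in which the tool goes at most 50 mm and 8.59 degrees, less where a joint would pass 70% of its speed; a pose out of reach is approached as far as the arm can. A call is refused whole if a number of a shift passes 1 or a number of a turn 1, either way. A call with a gripper value outside its range is refused whole. The fingers move at their own pace and stop on an object; FORCE is the grip in N (left out, the last holds). Time passes only in rows, so rows that do not move let the fingers close. It gives the time, the measured TCP pose, the force, the opening and the grip force at its end, in the units of the state.
- ctrl.sense(): the state, without advancing time (a new reading comes with each control period).
- optics.capture(name): name is "side" or "top"; returns a dict with "img" (480x640x3 uint8, blue, green, red), "K" (3x3 intrinsics, pixels), "dist_coeffs" ([k1, k2, p1, p2, k3] as OpenCV has them; the pictures are not rectified), "R" (3x3) and "t" (3): a world point X has camera coordinates R X + t. Camera axes: x right, y down, z forward; pixel columns grow to the right and rows downward; lengths in mm; the calibration is good to about 2 mm. A picture is of the moment at which its call begins. There is no depth.
- ctrl.finish_job(): hands the job in; it is judged then, once.
The state is a dict: "time_s": time; "joints": joint angles; "dq": joint speeds; "tau": joint torques, N m; "eef_pos": TCP position; "ee_rot": TCP orientation; "force": force on the tool from outside, world axes, zero at the start; "wrist_torque": the same for the moment, N m; "grip_width": opening from 0.0 (shut) to 1.0 (fully open); "grip_force": force on a finger pad.
Only numpy, scipy, OpenCV 4.12 (cv2) and the standard library are available. Lean on these libraries where they do the work, as an engineer would, in place of code of your own. Each camera call takes 0.05 s, during which the arm holds its last target. There are 200 camera calls.

## Working session

There is one attempt and no reset: what is moved stays moved. The work goes in short steps, Python scripts to look and compute and a shell command to move; the robot and the scene stay as the last step left them, time stands still between calls to the robot, and variables do not carry over. Pictures are saved under pics/ and viewed, at most 10 in all, crops included, and the job is handed in when it is done.

```bash
mkdir -p pics; cat > h.py <<'E'
import numpy as np, cv2
from rig import ctrl, optics
def cap(n,f=None):
    c=optics.capture(n)
    if f: cv2.imwrite('pics/'+f,c['img'])
    return c
def ray(c,uv,z):
    "world point(s) at height z for pixels"
    uv=np.array(uv,float).reshape(-1,1,2)
    n=cv2.undistortPoints(uv,np.array(c['K']),np.array(c['dist_coeffs'])).reshape(-1,2)
    R=np.array(c['R']);t=np.array(c['t']).ravel()
    C=-R.T@t; d=np.c_[n,np.ones(len(n))]@R
    return C+d*((z-C[2])/d[:,2])[:,None]
def proj(c,X):
    R=np.array(c['R']);t=np.array(c['t'],float).ravel()
    return cv2.projectPoints(np.array(X,float).reshape(-1,1,3),cv2.Rodrigues(R)[0],t,np.array(c['K']),np.array(c['dist_coeffs']))[0].reshape(-1,2)
E
python3 - <<'E'
from h import *
for n in('top','side'):
    c=cap(n,n+'0.png'); R=np.array(c['R']); print(n,-R.T@np.array(c['t']).ravel(),R[2])
s=ctrl.sense();print(s['eef_pos'],s['ee_rot'],s['time_s'],s['grip_width'])
E
```

```text
top [434.16289974 -17.17614919 829.37218638] [ 0.12267668  0.0046383  -0.99243585]
side [ 395.56656788 -556.22727543  741.43711572] [ 0.18561594  0.59961636 -0.77846448]
[143.36237119 504.82603825 230.81911359] [-1.94341018e-04  1.37948967e-01  9.90439186e-01 -5.13846331e-04] 0.1 1.0031768170612883
```

View pics/top0.png

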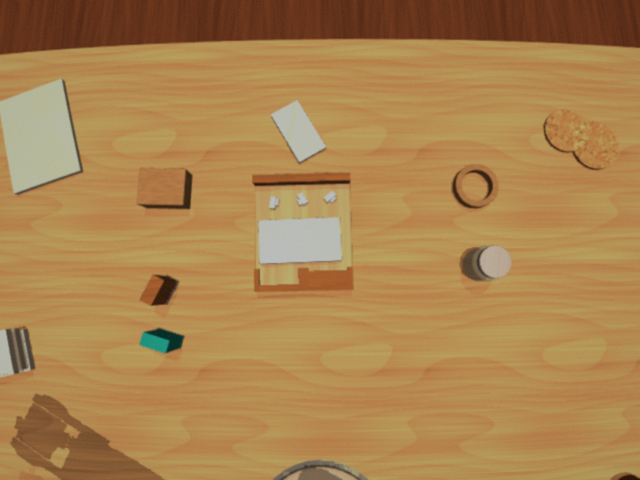

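View pics/side0.png

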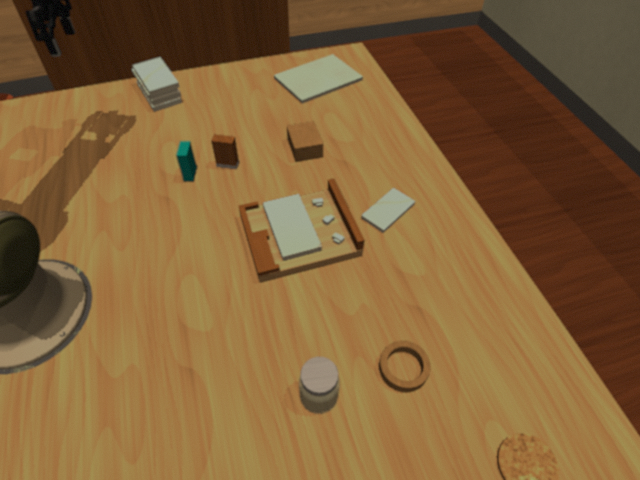

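The top view shows the tray at (303,232), with chips at (273,203), (302,199) and (330,197). The deep recess is on the left, around (280,270).
- **Block candidates:** brown (157,290), turquoise (161,341) and carton (163,187). I choose the brown one.
- **Tile candidates:** on the tray (300,241) and the small one off the tray (298,131). I choose the one on the tray.

Next is a close crop to check both choices.

```bash
python3 - <<'E'
from h import *
i=cv2.imread('pics/top0.png')
a=cv2.resize(i[165:300,245:360],None,fx=4,fy=4,interpolation=cv2.INTER_CUBIC)
b=cv2.resize(i[265:320,130:185],None,fx=6,fy=6,interpolation=cv2.INTER_CUBIC)
o=np.zeros((540,790,3),np.uint8);o[:540,:460]=a;o[:330,460:790]=b
cv2.imwrite('pics/crop0.png',o)
E
```

```text
(no output)
```

View pics/crop0.png

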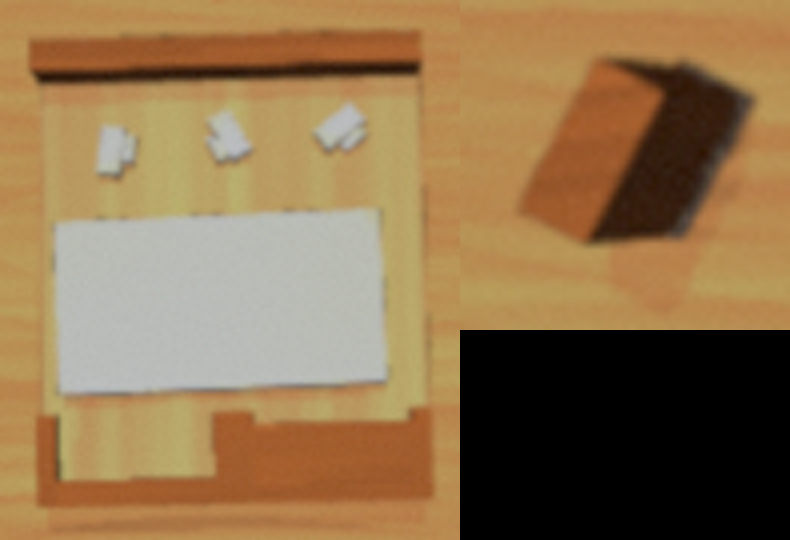

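The crop confirms it: the brown block has a metal foot, its top corners are at about (602,58), (664,95), (590,243) and (518,210), and the wide recess is on the left. Now the positions.

```bash
python3 - <<'E'
from h import *
np.set_printoptions(precision=1,suppress=True)
c=cap('top'); c2=cap('side')
def A(p): return (np.array(p,float)+.5)/4-.5+[245,165]
def B(p): return (np.array(p,float)-[460,0]+.5)/6-.5+[130,265]
def show(n,P,ang=None): print(n,P[:,:2].tolist() and P[:,:2].round(1).tolist(), 'mean',P[:,:2].mean(0))
r=ray(c,A([[30,40],[420,32],[420,66],[33,72]]),54);show('rail',r)
l=ray(c,A([[38,506],[432,497]]),36);show('lipfront',l)
b=ray(c,A([[58,418],[214,412],[60,481],[215,476]]),36);show('recess',b)
show('tile',ray(c,A([[55,222],[379,209],[386,381],[61,395]]),40))
show('chips',ray(c,A([[115,151],[229,136],[341,128]]),34))
k=ray(c,B([[602,58],[664,95],[590,243],[518,210]]),80);show('block',k)
e=(k[0]-k[3]+k[1]-k[2])[:2];print('long axis deg',np.degrees(np.arctan2(e[1],e[0])),'len',np.linalg.norm(e)/2, np.linalg.norm((k[0]-k[1]+k[3]-k[2])/2))
d=(r[1]-r[0]+r[2]-r[3]+l[1]-l[0])[:2];print('tray x axis deg',np.degrees(np.arctan2(d[1],d[0]))+90)
show('foot',ray(c,B([[752,100],[685,238]]),0))
show('jar',ray(c,[[494,262]],90));show('carton',ray(c,[[138,168],[186,169],[186,208],[138,208]],45))
print('turq',ray(c,[[147,331],[183,340],[170,352],[141,344]],80)[:,:2])
# side check of block top
print(ray(c2,[[214,135],[236,138]],80)[:,:2])
q=ctrl.sense()['ee_rot'];from scipy.spatial.transform import Rotation as Ro
print(Ro.from_quat([q[1],q[2],q[3],q[0]]).as_matrix())
E
```

```text
rail [[645.1, 119.5], [647.4, -58.7], [631.5, -58.5], [630.0, 117.8]] mean [638.5  30. ]
lipfront [[433.6, 115.5], [437.0, -62.6]] mean [435.3  26.5]
recess [[473.4, 106.9], [475.9, 35.9], [444.9, 105.7], [447.0, 35.4]] mean [460.3  70.9]
tile [[563.0, 108.8], [568.1, -39.7], [489.3, -42.1], [483.6, 105.0]] mean [526.  33.]
chips [[597.1, 82.3], [603.8, 29.4], [607.3, -22.6]] mean [602.7  29.7]
block [[462.5, 285.7], [451.9, 266.8], [409.3, 287.4], [418.6, 309.3]] mean [435.6 287.3]
long axis deg -27.062682649336082 len 48.591579177326025 22.68360244764453
tray x axis deg 0.7813734219246555
foot [[452.2, 268.2], [408.4, 288.8]] mean [430.3 278.5]
jar [[480.2, -302.8]] mean [ 480.2 -302.8]
carton [[663.6, 339.1], [660.0, 246.0], [585.8, 242.9], [586.8, 334.6]] mean [624.  290.6]
turq [[364.9 293.7]
 [350.4 229.8]
 [329.8 252.2]
 [342.6 303.8]]
[[417.9 305.8]
 [463.9 280.7]]
[[-1.   0.3 -0. ]
 [ 0.3  1.  -0. ]
 [ 0.  -0.  -1. ]]
```

```bash
python3 -m handwheel '[[[-1,0.584,-0.435,-0.15,-0.145],[-1,0.584,-0.435,-0.15,-0.145],[-1,0.584,-0.435,-0.15,-0.145],[-1,0.584,-0.435,-0.15,-0.145],[-1,0.584,-0.435,-0.15,-0.145],[-1,0.584,-0.435,-0.15,-0.145],[-1,0.584,-0.435,-0.15,-0.145],[-1,0.584,-0.435,-0.15,-0.145],[-1,0.584,-0.435,-0.15,-0.145],[-1,0.584,-0.435,-0.15,-0.145]]]' 80; python3 -m handwheel '[[[-1,0,0,0,0],[-1,0,0,0,0],[-1,0,0,0,0]]]'
```

```text
time_s: 1.2
eef_pos: [436.5, 286.4, 155.9]
ee_rot: [-0.0, 0.238, 0.971, -0.0]
force: [-0.3, 1.1, -0.3]
grip_width: 1.002
grip_force: 0.0
time_s: 1.5
eef_pos: [434.9, 288.1, 156.4]
ee_rot: [-0.0, 0.237, 0.972, 0.0]
force: [0.9, 0.5, 0.1]
grip_width: 1.002
grip_force: 0.0
```

```bash
python3 -m handwheel '[[[-1,0,0,-0.38,0],[-1,0,0,-0.38,0],[-1,0,0,-0.38,0],[-1,0,0,-0.38,0],[-1,0,0,-0.38,0],[-1,0,0,-0.38,0],[-1,0,0,0,0],[-1,0,0,0,0]]]' && python3 - <<'E'
from h import *
i=cap('side')['img']; a=cap('top')['img']
o=np.hstack([cv2.resize(i[90:200,170:280],(400,400)),cv2.resize(a[240:340,110:210],(400,400))])
cv2.imwrite('pics/g1.png',o)
E
```

```text
time_s: 2.3
eef_pos: [435.2, 288.2, 43.0]
ee_rot: [0.0, 0.237, 0.972, 0.0]
force: [0.2, -0.3, 0.6]
grip_width: 1.001
grip_force: 0.0
```

View pics/g1.png

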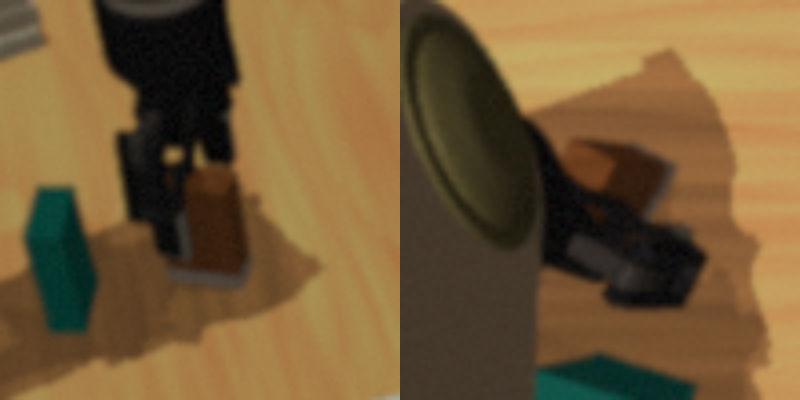

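The side crop shows the fingers around (165,200) and (230,130), with the block at (215,220). I can't tell whether the block is between them, so I'll overlay the predicted block and pad positions.

```bash
python3 - <<'E'
from h import *
import itertools
out=[]
for n,(x0,y0,w) in (('side',(170,90,110)),('top',(110,240,100))):
    c=cap(n); s=400/w
    im=cv2.resize(c['img'][y0:y0+w,x0:x0+w],(400,400))
    def P(X): return [tuple(int(v) for v in (p-[x0,y0]+.5)*s) for p in proj(c,X)]
    a=np.radians(-27.4);ex=np.array([np.cos(a),np.sin(a),0]);ey=np.array([-np.sin(a),np.cos(a),0])
    C=np.array([435.6,287.3,0])
    for z in(0,80):
        q=P([C+ex*i*25+ey*j*12+[0,0,z] for i,j in((1,1),(1,-1),(-1,-1),(-1,1))])
        cv2.polylines(im,[np.array(q)],1,(0,255,0) if z else (255,0,0),1)
    T=np.array([435.2,288.2,43.]);y=np.array([.461,.887,0])
    for p in P([T,T+y*42,T-y*42]): cv2.circle(im,p,4,(0,0,255),-1)
    out.append(im)
cv2.imwrite('pics/g2.png',np.hstack(out))
E
```

```text
(no output)
```

View pics/g2.png

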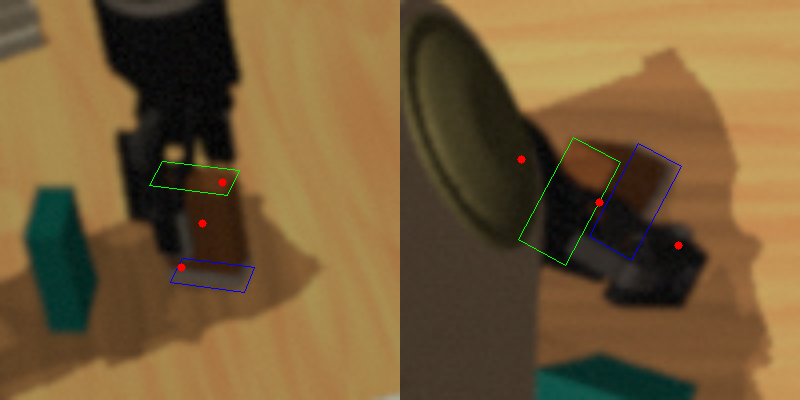

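The projected block outline matches the picture, and the TCP is centred on the block between the fingers. Closing now.

```bash
python3 -m handwheel '[[[1,0,0,0,0],[1,0,0,0,0],[1,0,0,0,0],[1,0,0,0,0],[1,0,0,0,0],[1,0,0,0,0],[1,0,0,0,0],[1,0,0,0,0]]]' 80; python3 -m handwheel '[[[1,0,0,0.3,0],[1,0,0,0.4,0],[1,0,0,0.5,0],[1,0,0,0.5,0],[1,0,0,0.3,0],[1,0,0,0,0],[1,0,0,0,0]]]'
```

```text
time_s: 3.3
eef_pos: [435.4, 287.5, 42.2]
ee_rot: [-0.0, 0.237, 0.971, -0.0]
force: [0.3, -1.1, -0.5]
grip_width: 0.272
grip_force: 78.2
time_s: 4.0
eef_pos: [435.2, 287.4, 141.7]
ee_rot: [-0.0, 0.237, 0.971, -0.0]
force: [-0.6, -0.1, -0.3]
grip_width: 0.271
grip_force: 78.3
```

```bash
python3 -m handwheel '[[[1,0.323,-0.351,0,0.355],[1,0.323,-0.351,0,0.355],[1,0.323,-0.351,0,0.355],[1,0.323,-0.351,0,0.355],[1,0.323,-0.351,0,0.355],[1,0.323,-0.351,0,0.355],[1,0.323,-0.351,0,0.355],[1,0.323,-0.351,0,0.355],[1,0.323,-0.351,0,0.355],[1,0.323,-0.351,0,0.355]]]'; python3 -m handwheel '[[[1,0,0,-0.3,0],[1,0,0,-0.3,0],[1,0,0,-0.3,0],[1,0,0,-0.2,0],[1,0,0,0,0],[1,0,0,0,0]]]'
python3 - <<'E'
from h import *
i=cap('side')['img']; a=cap('top')['img']
o=np.hstack([cv2.resize(i[150:290,225:365],(400,400)),cv2.resize(a[160:310,240:390],(400,400))])
cv2.imwrite('pics/g3.png',o)
E
```

```text
time_s: 5.0
eef_pos: [597.0, 111.2, 140.5]
ee_rot: [-0.001, -0.009, 1.0, 0.0]
force: [-0.1, 0.6, -0.0]
grip_width: 0.269
grip_force: 78.5
time_s: 5.6
eef_pos: [597.0, 112.0, 87.2]
ee_rot: [-0.0, -0.008, 1.0, -0.0]
force: [-0.4, -0.7, -0.5]
grip_width: 0.27
grip_force: 78.5
```

View pics/g3.png

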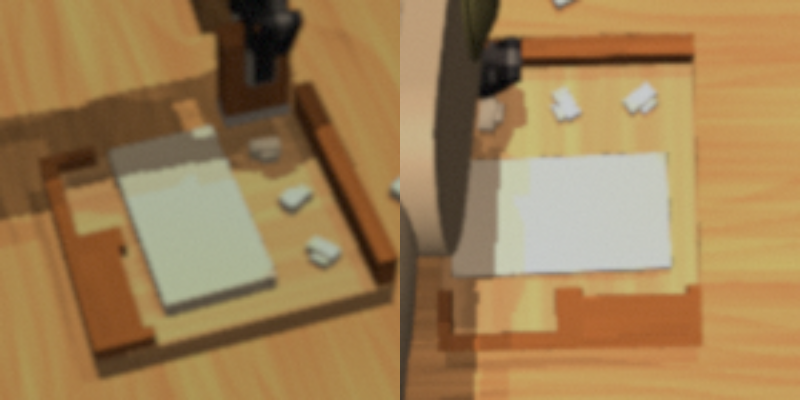

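Side view: the foot at (220–290,115) lines up between tile and rail, and chip0 at (265,148) is clear of it. Lowering and sweeping.

```bash
python3 -m handwheel '[[[1,0,0,-0.15,0],[1,0,0,-0.15,0],[1,0,0,-0.1,0],[1,0,0,0,0],[1,0,0,0,0]]]'; python3 -m handwheel '[[[1,0.005,-0.2,0,0],[1,0.005,-0.2,0,0],[1,0.005,-0.2,0,0],[1,0.005,-0.2,0,0],[1,0.005,-0.2,0,0],[1,0.005,-0.2,0,0],[1,0.005,-0.2,0,0],[1,0.005,-0.2,0,0],[1,0.005,-0.2,0,0],[1,0.005,-0.2,0,0]]]'
python3 - <<'E'
from h import *
i=cap('side')['img']; a=cap('top')['img']
o=np.hstack([cv2.resize(i[150:290,225:365],(400,400)),cv2.resize(a[160:310,240:390],(400,400))])
cv2.imwrite('pics/g4.png',o)
E
```

```text
time_s: 6.2
eef_pos: [596.9, 112.0, 67.0]
ee_rot: [-0.0, -0.008, 1.0, 0.0]
force: [0.8, -0.2, -1.7]
grip_width: 0.274
grip_force: 78.8
time_s: 7.2
eef_pos: [599.5, 11.2, 67.3]
ee_rot: [-0.0, -0.008, 1.0, 0.0]
force: [0.2, 1.3, -0.6]
grip_width: 0.271
grip_force: 78.6
```

View pics/g4.png

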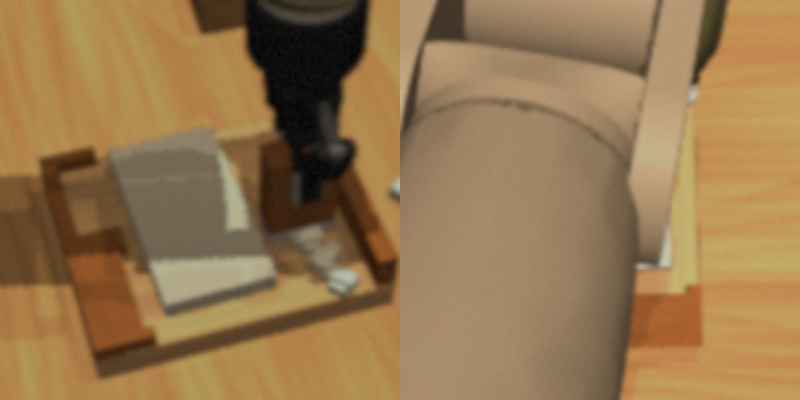

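The three chips are queued ahead of the block at (305,237), (325,258) and (342,280). Continuing off the right end.

```bash
python3 -m handwheel '[[[1,0.005,-0.18,0,0],[1,0.005,-0.18,0,0],[1,0.005,-0.18,0,0],[1,0.005,-0.18,0,0],[1,0.005,-0.18,0,0],[1,0.005,-0.18,0,0],[1,0.005,-0.18,0,0],[1,0.005,-0.18,0,0],[1,0.005,-0.18,0,0],[1,0.005,-0.18,0,0]]]'; python3 -m handwheel '[[[1,0,0,0,0],[1,0,0,0.2,0],[1,0,0,0.4,0],[1,0,0,0.4,0],[1,0,0,0.4,0],[1,0,0,0.2,0],[1,0,0,0,0]]]'
python3 - <<'E'
from h import *
i=cap('side')['img']; a=cap('top')['img']
o=np.hstack([cv2.resize(i[150:320,225:395],(400,400)),cv2.resize(a[160:310,240:390],(400,400))])
cv2.imwrite('pics/g5.png',o)
E
```

```text
time_s: 8.3
eef_pos: [602.0, -78.7, 67.3]
ee_rot: [-0.0, -0.008, 1.0, -0.0]
force: [-0.4, -0.2, 0.1]
grip_width: 0.27
grip_force: 78.6
time_s: 9.0
eef_pos: [602.6, -77.8, 148.9]
ee_rot: [0.001, -0.008, 1.0, -0.0]
force: [0.5, -0.0, -1.4]
grip_width: 0.27
grip_force: 78.6
```

View pics/g5.png

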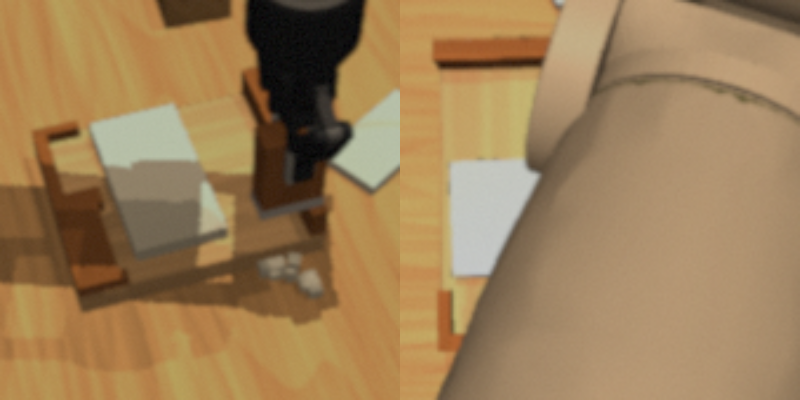

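All three chips are on the table beside the tray at (265,265), (290,262) and (312,283), and the bed is clear. Now to the recess, turning -90°.

```bash
python3 -m handwheel '[[[1,-0.229,0.24,0,-0.9],[1,-0.229,0.24,0,-0.9],[1,-0.229,0.24,0,-0.9],[1,-0.229,0.24,0,-0.9],[1,-0.229,0.24,0,-0.9],[1,-0.229,0.24,0,-0.9]]]'; python3 -m handwheel '[[[1,-0.229,0.24,0,-0.975],[1,-0.229,0.24,0,-0.975],[1,-0.229,0.24,0,-0.975],[1,-0.229,0.24,0,-0.975],[1,-0.229,0.24,0,-0.975],[1,-0.229,0.24,0,-0.975],[1,0,0,0,0],[1,0,0,0,0]]]';  python3 -m handwheel '[[[1,0,0,-0.3,0],[1,0,0,-0.3,0],[1,0,0,-0.3,0],[1,0,0,-0.2,0],[1,0,0,0,0],[1,0,0,0,0]]]'
python3 - <<'E'
from h import *
print(ctrl.sense()['joints'])
c=cap('side');w=110;x0,y0=220,150;s=600/w
im=cv2.resize(c['img'][y0:y0+w,x0:x0+w],(600,600))
T=np.array(ctrl.sense()['eef_pos']);a=np.radians(.9)
ex=np.array([np.cos(a),np.sin(a),0]);ey=np.array([-np.sin(a),np.cos(a),0])
for z,col in((T[2]-42.2,(255,0,0)),(24,(0,255,0))):
    q=proj(c,[np.array([T[0],T[1],z])+ex*12*i+ey*25*j for i,j in((1,1),(1,-1),(-1,-1),(-1,1))])
    cv2.polylines(im,[((q-[x0,y0]+.5)*s).astype(int)],1,col,1)
cv2.imwrite('pics/g6.png',im)
E
```

```text
time_s: 9.7
eef_pos: [532.2, -5.4, 146.1]
ee_rot: [-0.001, 0.363, 0.932, -0.0]
force: [-0.1, 0.4, -1.3]
grip_width: 0.272
grip_force: 78.5
time_s: 10.5
eef_pos: [464.6, 65.9, 146.9]
ee_rot: [-0.0, 0.7, 0.714, -0.0]
force: [0.6, 0.3, -0.9]
grip_width: 0.272
grip_force: 78.5
time_s: 11.1
eef_pos: [465.0, 65.8, 92.5]
ee_rot: [0.0, 0.701, 0.713, 0.0]
force: [-0.4, -0.5, -1.0]
grip_width: 0.274
grip_force: 78.5
[-1.09759488e-01  3.61412557e-01  1.83376061e+00 -3.45377006e-05
  9.46207023e-01 -1.26746702e-01]
```

View pics/g6.png

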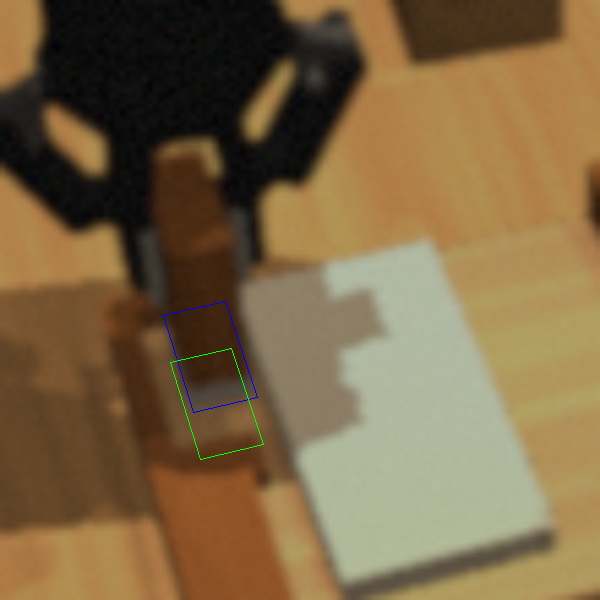

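The green outline, the predicted footprint on the bed at (170–263,350–460), lies inside the recess with about 7 mm free on each side. Lowering.

```bash
python3 -m handwheel '[[[1,0,0,-0.15,0],[1,0,0,-0.15,0],[1,0,0,-0.15,0],[1,0,0,-0.06,0],[1,0,0,0,0],[1,0,0,0,0]]]'; python3 -m handwheel '[[[1,0,0,-0.01,0],[1,0,0,0,0],[1,0,0,0,0]]]'; python3 -m handwheel '[[[1,0,0,-0.01,0],[1,0,0,0,0],[1,0,0,0,0]]]'
```

```text
time_s: 11.75
eef_pos: [464.6, 66.0, 66.6]
ee_rot: [-0.0, 0.701, 0.713, -0.0]
force: [0.0, -0.2, -0.7]
grip_width: 0.273
grip_force: 78.5
time_s: 12.05
eef_pos: [464.6, 66.0, 66.3]
ee_rot: [-0.0, 0.701, 0.713, -0.0]
force: [0.1, 0.3, -0.8]
grip_width: 0.271
grip_force: 78.5
time_s: 12.35
eef_pos: [464.6, 66.0, 66.1]
ee_rot: [0.0, 0.701, 0.713, 0.0]
force: [-1.5, 1.3, 6.2]
grip_width: 0.271
grip_force: 79.4
```

```bash
python3 -m handwheel '[[[1,0,0,0.01,0],[1,0.07,0.001,0,0],[1,0.07,0.001,0,0],[1,0.07,0.001,0,0],[1,0.07,0.001,0,0],[1,0.07,0.001,0,0],[1,0.07,0.001,0,0],[1,0.07,0.001,0,0],[1,0.07,0.001,0,0]]]';python3 -m handwheel '[[[1,0.05,0.001,0,0],[1,0,0,0,0],[1,0,0,0,0]]]'
python3 - <<'E'
from h import *
i=cap('side')['img']; a=cap('top')['img']
o=np.hstack([cv2.resize(i[160:290,230:360],(400,400)),cv2.resize(a[160:310,240:390],(400,400))])
cv2.imwrite('pics/g7.png',o)
E
```

```text
time_s: 13.25
eef_pos: [492.9, 66.4, 66.1]
ee_rot: [-0.0, 0.701, 0.713, -0.0]
force: [-1.8, 0.3, -1.4]
grip_width: 0.27
grip_force: 78.9
time_s: 13.55
eef_pos: [495.5, 66.4, 66.4]
ee_rot: [0.0, 0.701, 0.713, 0.0]
force: [-0.8, 0.4, -1.1]
grip_width: 0.27
grip_force: 78.6
```

View pics/g7.png

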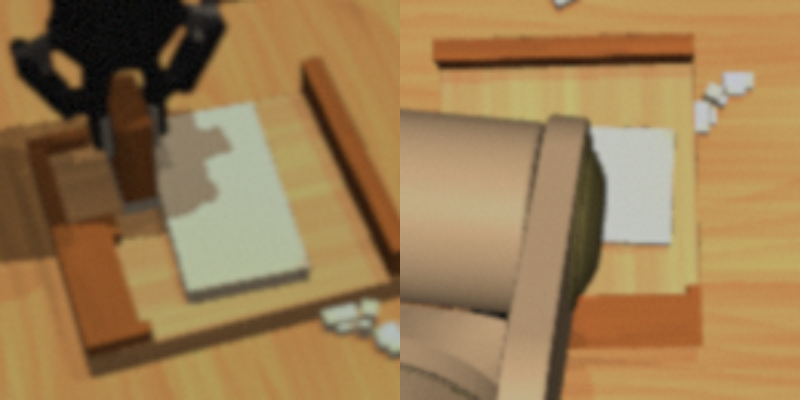

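The tile has moved evenly, the block at (135,200) in the side crop is now past the cheek, and the strip is clear. From the tile's visible right-hand corners I'll compute where its middle is.

```bash
python3 - <<'E'
from h import *
c=cap('top');s=400/150
p=ray(c,(np.array([[274,129],[270,243]])+.5)/s-.5+[240,160],40)
d=(p[0]-p[1])[:2];a=np.arctan2(d[1],d[0]);m=p.mean(0)[:2]
print(p[:,:2],np.degrees(a),'centre',m+75*np.array([-np.sin(a),np.cos(a)]))
# refined: white pixels on the side view, tile top
c=cap('side');h=cv2.cvtColor(c['img'],cv2.COLOR_BGR2HSV)
m=((h[...,1]<70)&(h[...,2]>130)).astype(np.uint8);n,l,st,ce=cv2.connectedComponentsWithStats(m)
roi=[k for k in range(1,n) if st[k,4]>300 and 260<ce[k][0]<350 and 180<ce[k][1]<270]
for k in roi:
    ys,xs=np.where(l==k);r=cv2.minAreaRect(np.c_[xs,ys].astype(np.float32));print(st[k],ce[k]);
    hull=cv2.convexHull(np.c_[xs,ys].astype(np.int32));ap=cv2.approxPolyDP(hull,4,True).reshape(-1,2);print(ap.tolist(),ray(c,ap,40)[:,:2].round(1).tolist())
E
```

```text
[[584.44167979 -45.43393667]
 [505.74942295 -41.94831659]] -2.5362198369720024 centre [548.4143713   31.23540695]
[ 284  193   46   62 1720] [306.07790698 227.24011628]
[[329, 246], [290, 253], [284, 228], [292, 197], [312, 194]] [[580.6, -43.4], [503.9, -38.1], [508.4, 25.8], [545.9, 104.0], [589.0, 100.4]]
```

```bash
python3 -m handwheel '[[[1,0.05,0,0,0],[1,0.05,0,0,0],[1,0,0,0,0],[1,-0.09,0,0,0],[1,0,0,0,0],[1,0,-0.15,0,0],[1,0,-0.15,0,0],[1,0,-0.15,0,0],[1,0,-0.15,0,0],[1,0,-0.15,0,0]]]'; python3 -m handwheel '[[[1,0,0,0,0],[1,0,0,0,0]]]'
```

```text
time_s: 14.75
eef_pos: [495.6, 28.1, 66.3]
ee_rot: [0.0, 0.701, 0.713, 0.0]
force: [0.8, 0.7, -1.1]
grip_width: 0.274
grip_force: 78.6
time_s: 14.95
eef_pos: [495.6, 28.8, 66.3]
ee_rot: [-0.0, 0.701, 0.713, 0.0]
force: [0.6, 0.6, -1.2]
grip_width: 0.269
grip_force: 78.6
```

```bash
python3 -m handwheel '[[[1,0.07,0.001,0,0],[1,0.07,0.001,0,0],[1,0.07,0.001,0,0],[1,0.07,0.001,0,0],[1,0.07,0.001,0,0],[1,0.07,0.001,0,0],[1,0.07,0.001,0,0],[1,0.07,0.001,0,0],[1,0.07,0.001,0,0],[1,0,0,0,0]]]'; cat > m.py <<'E'
from h import *
s=ctrl.sense();print(s['eef_pos'],s['force'],s['wrist_torque'])
c=cap('side');h=cv2.cvtColor(c['img'],cv2.COLOR_BGR2HSV)
m=((h[...,1]<70)&(h[...,2]>60)).astype(np.uint8);n,l,st,ce=cv2.connectedComponentsWithStats(m)
for k in range(1,n):
    if st[k,4]>300 and 260<ce[k][0]<355 and 180<ce[k][1]<270:
        ys,xs=np.where(l==k)
        ap=cv2.approxPolyDP(cv2.convexHull(np.c_[xs,ys].astype(np.int32)),3,True).reshape(-1,2);print(ap.tolist(),ray(c,ap,40)[:,:2].round(1).tolist())
E
python3 m.py
```

```text
time_s: 15.95
eef_pos: [527.8, 29.4, 66.4]
ee_rot: [0.0, 0.701, 0.713, 0.0]
force: [0.6, -0.1, -1.1]
grip_width: 0.266
grip_force: 78.7
[527.81181581  29.38164197  66.37106452] [ 0.61678325 -0.05468009 -1.06576421] [0.01563976 0.03490244 0.01254555]
[[311, 252], [305, 243], [310, 204], [319, 189], [323, 189], [346, 240]] [[543.1, -47.3], [538.1, -22.9], [576.7, 73.7], [607.7, 110.4], [615.9, 108.0], [617.1, -38.8]]
```

The tile is nearly square, about 14 mm short of the rail. Continuing gently.

```bash
python3 -m handwheel '[[[1,0.05,0.001,0,0],[1,0.05,0.001,0,0],[1,0.05,0.001,0,0],[1,0.05,0.001,0,0],[1,0,0,0,0]]]' | grep -E 'pos|force'; for i in 1; do python3 -m handwheel '[[[1,0.02,0,0,0],[1,0,0,0,0]]]'| grep -E 'pos|force'; python3 -m handwheel '[[[1,0.02,0,0,0],[1,0,0,0,0]]]'| grep -E 'pos|force'; done
```

```text
eef_pos: [537.6, 29.6, 66.3]
force: [0.1, 0.1, -1.0]
grip_force: 78.7
eef_pos: [538.1, 29.6, 66.3]
force: [-1.8, 0.3, -0.1]
grip_force: 78.8
eef_pos: [539.2, 29.6, 66.2]
force: [-1.6, 0.1, -0.6]
grip_force: 78.8
```

```bash
python3 -m handwheel '[[[1,0.02,0,0,0],[1,0,0,0,0]]]'| grep -E 'pos|force'; python3 -m handwheel '[[[1,0.02,0,0,0],[1,0,0,0,0]]]'| grep -E 'pos|force'; python3 -m handwheel '[[[1,0.02,0,0,0],[1,0,0,0,0]]]'| grep -E 'pos|force'; python3 m.py
```

```text
eef_pos: [540.0, 29.6, 66.2]
force: [-2.9, -0.5, 0.6]
grip_force: 78.8
eef_pos: [540.2, 29.6, 66.2]
force: [-6.2, -1.0, 4.4]
grip_force: 79.4
eef_pos: [540.3, 29.6, 66.2]
force: [-11.7, -2.1, 7.6]
grip_force: 79.9
[540.29862954  29.59352711  66.20187449] [-11.69517792  -2.13796083   7.59949926] [-0.29612219  2.37258927  0.13165602]
[[318, 250], [310, 237], [317, 199], [328, 187], [352, 238], [350, 242]] [[557.4, -46.6], [551.7, -11.3], [594.9, 83.3], [628.1, 110.7], [630.0, -37.4], [622.9, -45.7]]
```

```bash
python3 -m handwheel '[[[1,0.02,0,0,0],[1,0,0,0,0]]]'| grep -E 'pos|force'; python3 -m handwheel '[[[1,0.02,0,0,0],[1,0,0,0,0],[1,0,0,0,0],[1,0,0,0,0]]]'; python3 m.py; python3 - <<'E'
from h import *
# gap check: dark/bed pixels between tile far edge and rail base, in both views
for n in('side','top'):
    c=cap(n);g=c['img']
    for y in(100,80,-10,-35):
        X=[[x-0.0175*(y-30),y,40] for x in range(616,642,3)]
        print(n,y,[g[int(round(v)),int(round(u))].tolist() for u,v in proj(c,X)])
E
```

```text
eef_pos: [540.4, 29.6, 66.2]
force: [-17.1, -1.7, 10.8]
grip_force: 80.4
time_s: 18.15
eef_pos: [540.6, 29.6, 66.3]
ee_rot: [-0.003, 0.701, 0.713, -0.004]
force: [-20.7, -2.4, 15.3]
grip_width: 0.268
grip_force: 80.9
[540.58709822  29.5827447   66.25330462] [-20.74956852  -2.35188499  15.28500427] [-0.53564974  4.20159629  0.10042053]
[[316, 250], [297, 235], [316, 199], [328, 187], [351, 239]] [[553.7, -45.5], [528.5, 0.9], [592.9, 83.9], [628.1, 110.7], [627.3, -39.2]]
side 100 [[100, 115, 108], [119, 137, 131], [151, 173, 165], [163, 188, 181], [147, 173, 169], [95, 115, 120], [24, 49, 86], [30, 68, 120], [37, 83, 142]]
side 80 [[160, 185, 176], [163, 187, 179], [163, 186, 177], [157, 184, 178], [141, 171, 168], [109, 134, 136], [19, 49, 93], [31, 73, 127], [41, 86, 144]]
side -10 [[157, 186, 178], [159, 187, 179], [161, 188, 181], [160, 188, 181], [135, 167, 167], [106, 131, 136], [21, 47, 87], [32, 70, 123], [40, 86, 145]]
side -35 [[154, 188, 179], [153, 186, 178], [152, 186, 179], [137, 171, 175], [123, 152, 164], [53, 70, 83], [20, 40, 67], [33, 68, 118], [39, 87, 150]]
top 100 [[131, 171, 193], [132, 171, 193], [133, 171, 194], [132, 171, 194], [130, 169, 193], [129, 167, 193], [128, 167, 193], [125, 164, 193], [124, 163, 195]]
top 80 [[131, 171, 192], [132, 171, 192], [130, 172, 193], [129, 169, 194], [130, 169, 194], [127, 165, 194], [128, 165, 193], [124, 162, 194], [121, 159, 192]]
top -10 [[65, 85, 104], [62, 81, 99], [66, 85, 103], [74, 98, 119], [78, 104, 124], [82, 108, 130], [90, 116, 141], [94, 124, 151], [101, 133, 160]]
top -35 [[113, 147, 176], [111, 145, 174], [112, 147, 177], [113, 146, 176], [110, 144, 172], [111, 146, 174], [112, 146, 176], [111, 146, 175], [113, 146, 176]]
```

The tile-to-rail transition falls at the same offset along the edge, so the tile is flush. The block is pressing it with about 21 N. Handing in.

```bash
python3 -c "
from rig import ctrl
print(ctrl.finish_job())"
```

```text
the job is handed in; nothing more can be done
None
```

I handed the job in at about 18 s: all three chips are scraped off the right end of the tray, and the block, still gripped, presses the tile with about 21 N. Camera measurements show the tile flush along the back rail; no verdict came back.

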